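# Index the rework slide to the microscope

### The job

The board on this rework slide is at its loading position; take it to the microscope. Pull up the index plunger's knob, slide the carriage over until the board is under the microscope, and let the plunger drop fully home in that station's hole so that the carriage is locked there. The index strip may sit some millimetres off, so feel for the hole gently: never force the carriage against the pin or press the pin hard on the strip, keep off the board, microscope and hot-air tool, and leave the other things where they lie.

Things in the scene. Friction and masses are not known exactly. Their poses are not given: they have to be found in the camera images.
- knob (a point): Centre of the plunger's black pull knob: upright, 26 mm across, 26 mm tall (13 mm up, 13 mm down from here), a 30 mm wide rim round its top 6 mm. It stands alone at the front of the carriage, well clear of the board: pinch it from above. Moved along the slide it takes the carriage with it.
- lug (a point): Centre of the top of the 40 mm wide carriage lug under the knob, 56 mm above the table; the knob's centre is 30 mm above it with the plunger home. Only a 19 mm wide, 15 mm tall steel sleeve stands between them. It moves with the carriage but not with the plunger.
- plunger (a joint): how far the plunger is pulled up, m: 0 = fully home, pin 8 mm deep in its hole; 0.008 = pin tip on top of the index strip; 0.0125 = end of its travel. A spring pushes it down with 5 N (home) to 8 N (fully pulled), so let go it drops by itself.
- carriage (a joint): place of the carriage along the slide, m, positive along the slide's +y; about 0 at the loading position, stops at +-0.128. It runs freely with about 2 N of friction (about 1 N more with the pin riding on the strip) and stays where it is left.
- pin: The plunger's steel pin, 8 mm thick, below the lug and in line with the knob; origin at its lower tip, z up along it. A load of more than 25 N on it (sideways or on the tip) is too much.
- slide: The fixed rework slide: aluminium base 210 x 420 x 12 mm with two 12 mm steel shafts along y; origin at the centre of its underside on the table, +y along the shafts; its front (-x), with lug, knob and index strip, faces the robot.
- strip_mid (a point): Point of the slide at its middle, on top of the index strip (steel, 24 x 340 x 10 mm along y, top 40 mm above the table), 80 mm in front of the slide's origin, under the knob's path. The strip has a 32 mm long loading slot in its middle, where the pin starts, and 110 mm either way of the slot's centre a hole 9.5 mm wide and 10 mm deep, one per station.
- strip_end (a point): Point of the slide at the +y end of the strip, 155 mm from strip_mid. Here the strip is clamped by slotted ends: it can sit up to 10 mm either way along y from centred on the slide. So a hole lies up to 10 mm either way from where the board is exactly under its station; its exact place must be felt, by letting the pin ride on the strip until it drops in.
- nest (a point): centre of the board's top in the carriage's nest (board 78 x 88 mm, 66 mm above the table); 105 mm behind the knob in the slide's +x, at the same y.
- lens (a point): centre of the microscope's lens, 122 mm above the table, on the tube's axis. The microscope is the 37 mm thick black tube 126 mm tall with a rubber band, on a stand behind the slide; it stands 110 mm to the +y or the -y side of the slide's middle, the hot-air tool at the other side.
- microscope: the microscope with its stand, fixed: foot 105 x 105 x 14 mm, post 274 mm tall; origin under the foot's centre, its tube 135 mm in front (-x) of it.
- hot_air: the hot-air tool on a like stand, fixed: a slim handle with a thin steel nozzle, its mouth 110 mm above the table; origin under the foot's centre, its tube 135 mm in front (-x) of it.
- board: the circuit board clamped in the nest; origin at the centre of its underside.
- screwdriver: loose screwdriver, 170 mm long, lying in front of the slide; origin under its middle.
- tape: loose roll of black tape, 64 mm across, 19 mm high, in front of the slide; origin under its centre.
- flux: loose jar of flux, 42 mm across, 42 mm tall, behind the slide between the stands; origin under its centre.
- spare_board: loose small board, 52 x 30 mm, at one end of the slide; origin under its centre.
- parts_tray: loose flat tray, 100 x 75 x 22 mm, at the other end of the slide; origin under its centre.
- solder_reel: loose reel of solder, 54 mm across, 47 mm tall, to the left in front of the slide; origin under its centre.

How it is judged:
By the outcome, as a careful person would: the job done as asked, in the order asked, and still so for the second after the job is handed in, with the robot touching nothing.
It also fails if it takes over 51 s, if anything falls off the work surface, if the arm or the gripper's body presses on something with over 40 N, if the wrist force passes 120 N, or if a joint passes its speed limit or range.

### The arm

A 6-joint arm with a two-finger parallel gripper is mounted at the origin on the work surface. World frame = base frame: x ahead of the robot, y to its left, z up, the work surface at z = 0. Lengths are in m, angles in rad, forces in N, time in s.
With the tool pointing down it reaches from about 0.275 to 0.85 m from the base axis. Payload 19 kg.
Tool frame: the origin (TCP) lies midway between the tips of the shut fingers; the grasp point (between the pads) lies 19 mm behind it; z points along the fingers, y is the line along which they close (so a half turn about z gives the same grasp; the last joint's range is limited). The gripper opens to 85 mm and grips with 20 to 120 N. Pads are 22 mm wide; open, the fingers measure 114 mm over their backs; the gripper's body (76 mm by 85 mm) begins 54 mm behind the grasp point. The pads swing forward as they close: fully open they stand 13 mm farther back than shut.
Start: joints at [-1.34, 0.15, 1.437, -0, 1.554, -0.134], TCP at [0.205, -0.537, 0.202] pointing down, gripper open.
Joint ranges: [-2.8, 2.8], [-0.68, 2.1], [0.12, 2.68], [-1.39, 4.53], [0.16, 2.79], [-2.81, 2.81]. Speed limits (rad/s): [1.89, 1.89, 2.22, 3.01, 3.01, 3.01].

### API

Orientations are given as a unit quaternion [w, x, y, z].
In Python, from rig import read_state, read_camera, close_job gives the robot as it stands. The module is installed in compiled form; this text tells all that it offers.
- The arm moves only by the tool play_rows, never from a script. Its argument "moves" is a list of rows, each a list of 2 entries, a list of its own where there are three numbers: the shift along the tool's x, y, z in mm, then the turn, a rotation vector about the tool's x, y, z in rad. A call has 1 to 20 rows; each row shifts and turns the commanded pose from where the row before left it, along the tool's axes as they then stand; what a row does not reach is not made up. A row lasts 1/10 s, in which the tool goes at most 50 mm and 8.59 degrees, less where a joint would pass 70% of its speed; a pose out of reach is approached as far as the arm can. A call is refused whole if a number of a shift passes 50 or a number of a turn 0.15, either way. A call with a gripper value outside its range is refused whole. "claw" is the gripper command: -1 is fully open, 1 is shut, values between are in proportion, set as the call begins (left out, the last holds). The fingers move at their own pace and stop on an object; "squeeze" is the grip in N (left out, the last holds). Time passes only in rows, so rows that do not move let the fingers close. It gives the time, the measured TCP pose, the force, the opening and the grip force at its end, in the units of the state.
- read_state(): the state, without advancing time (a new reading comes with each control period).
- read_camera(name): name is "scene" or "top" or "wrist"; returns a dict with "pixels" (420x560x3 uint8, blue, green, red), "K" (3x3 intrinsics, pixels), "extrinsics" (4x4, takes a point from world to camera coordinates); the wrist camera has in their place "hand_eye" (4x4, takes a point from camera to tool coordinates, whose origin is the TCP and whose axes are the flange's). Camera axes: x right, y down, z forward; pixel columns grow to the right and rows downward; lengths in m; the calibration is good to about 2 mm. A picture is of the moment at which its call begins: read the wrist's pose just before it. There is no depth.
- close_job(): hands the job in; it is judged then, once.
The state is a dict: "time": time; "q": joint angles; "qvel": joint speeds; "effort": joint torques, N m; "tcp_pos": TCP position; "orientation": TCP orientation; "ft_force": force on the tool from outside, world axes, zero at the start; "wrist_torque": the same for the moment, N m; "finger_gap": finger opening in m; "gripper_force": force on a finger pad.
Only numpy, scipy, OpenCV 4.12 (cv2) and the standard library are available. Lean on these libraries where they do the work, as an engineer would, in place of code of your own. Each camera call takes 0.05 s, during which the arm holds its last target. There are 200 camera calls.

## Working session

There is one attempt and no reset: what is moved stays moved. The work goes in short steps, Python scripts to look and compute and a tool call to move; the robot and the scene stay as the last step left them, time stands still between calls to the robot, and variables do not carry over. Pictures are saved under pics/ and viewed, at most 10 in all, crops included, and the job is handed in when it is done.

Besides the shell and the picture viewer there is one more tool, called after "Emit:" as a command line: name --argument value ..., lists and objects as JSON in quotes. play_rows: Moves the arm, as the interface text tells. Its arguments: {"type":"object","properties":{"moves":{"type":"array","items":{"type":"array"}},"claw":{"type":"number"},"squeeze":{"type":"number"}},"required":["moves"]}

```bash
mkdir -p pics; python3 - <<'E'
from rig import *
import cv2,numpy as np
s=read_state();print({k:np.round(v,4) for k,v in s.items()})
for n in("scene","top"):
    c=read_camera(n);cv2.imwrite(f"pics/{n}0.png",c["pixels"]);np.savez(f"{n}.npz",K=c["K"],E=c["extrinsics"]);print(c["K"].round(1).tolist(),c["extrinsics"].round(4).tolist())
E
```

```text
{'time': np.float64(0.0), 'q': array([-1.34  ,  0.151 ,  1.438 ,  0.    ,  1.5538, -0.134 ]), 'qvel': array([-0.0008,  0.0004,  0.0004,  0.0008,  0.0013, -0.0006]), 'effort': array([-2.20000e-03, -7.13047e+01, -5.70874e+01, -3.00000e-04,
        9.00000e-03,  0.00000e+00]), 'tcp_pos': array([ 0.2051, -0.5369,  0.201 ]), 'orientation': array([-6.000e-04,  9.834e-01,  1.814e-01, -0.000e+00]), 'ft_force': array([0.0947, 0.2194, 1.0776]), 'wrist_torque': array([-0.0048, -0.0382, -0.0283]), 'gripper_force': np.float64(0.0), 'finger_gap': np.float64(0.0853)}
[[414.9, 0.0, 284.2], [0.0, 414.9, 212.5], [0.0, 0.0, 1.0]] [[0.541, 0.8409, 0.0115, -0.3483], [0.4691, -0.2905, -0.834, -0.1806], [-0.698, 0.4566, -0.5517, 1.4482], [0.0, 0.0, 0.0, 1.0]]
[[392.0, 0.0, 279.1], [0.0, 392.0, 210.2], [0.0, 0.0, 1.0]] [[0.0192, -0.9995, 0.0249, 0.006], [-0.9824, -0.0235, -0.1856, 0.6282], [0.1861, -0.0209, -0.9823, 0.8985], [0.0, 0.0, 0.0, 1.0]]
```

View pics/scene0.png

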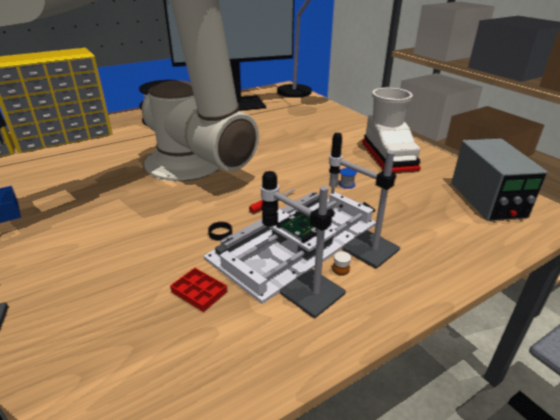

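View pics/top0.png

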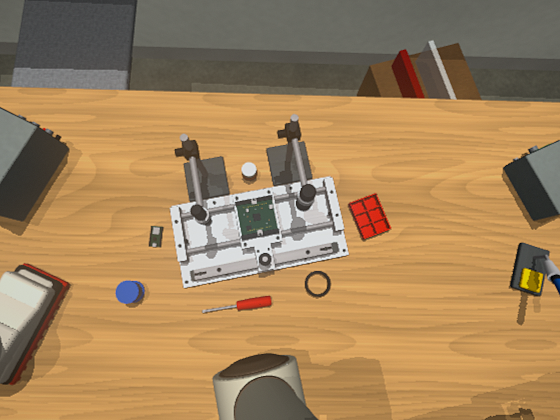

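```bash
python3 - <<'E'
import cv2,numpy as np
a=cv2.imread("pics/top0.png")[165:300,160:360];b=cv2.imread("pics/scene0.png")[125:315,200:410]
cv2.imwrite("pics/topc.png",cv2.resize(a,None,fx=4,fy=4,interpolation=2))
cv2.imwrite("pics/scc.png",cv2.resize(b,None,fx=3,fy=3,interpolation=2))
E
```

```text
(no output)
```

View pics/topc.png

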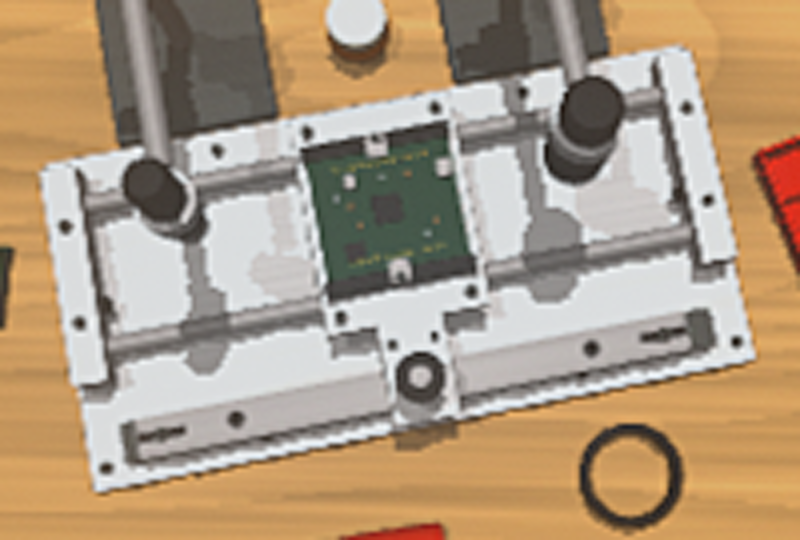

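View pics/scc.png

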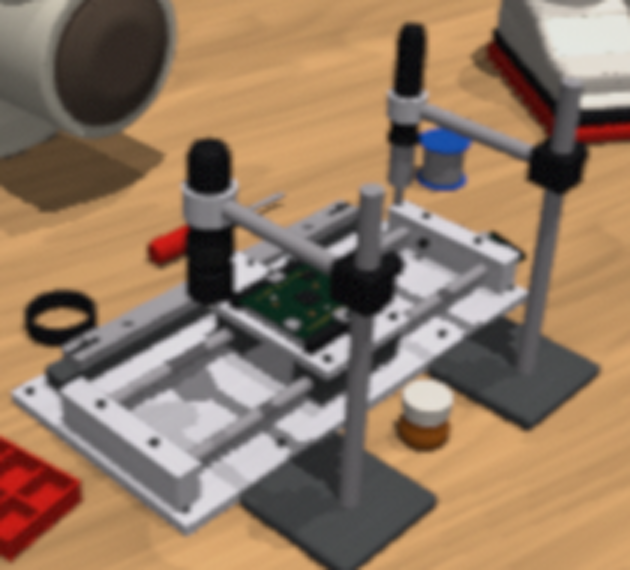

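The microscope (thick black tube) is at top-crop (585,125), the -y side. The hot-air tool is at (160,195). The knob's top is at (423,376) and the strip's holes show at (590,348) and (236,418).

```bash
cat > h.py <<'E'
import numpy as np
def ray(n,u,v,z):
    d=np.load(n+".npz");E=d["E"];R,t=E[:3,:3],E[:3,3]
    c=-R.T@t;r=R.T@np.linalg.inv(d["K"])@[u,v,1];return c+r*(z-c[2])/r[2]
def crop(u,v,z):return ray("top",(u+.5)/4-.5+160,(v+.5)/4-.5+165,z)
E
python3 - <<'E'
from h import *
P={k:crop(*a) for k,a in dict(knobtop=(423,376,.099),holeR=(590,348,.04),holeL=(236,418,.04),fl=(96,492,.012),fr=(757,358,.012),bl=(40,170,.012),br=(690,47,.012),sL=(128,442,.04),sR=(712,327,.04)).items()}
for k,p in P.items():print(k,p.round(4))
for a,b in(("holeL","holeR"),("fl","fr"),("bl","br"),("sL","sR")):
    d=P[a]-P[b];print(a,np.linalg.norm(d),np.degrees(np.arctan2(-d[0],d[1])))
c=(P["fl"]+P["fr"]+P["bl"]+P["br"])/4;print(c)
from rig import read_state
s=read_state();print(s["tcp_pos"],s["orientation"])
E
```

```text
knobtop [0.5071 0.0495 0.099 ]
holeR [ 0.53   -0.0515  0.04  ]
holeL [0.4834 0.1622 0.04  ]
fl [0.4377 0.2493 0.012 ]
fr [ 0.5283 -0.1596  0.012 ]
bl [0.6381 0.2977 0.012 ]
br [ 0.7301 -0.1185  0.012 ]
sL [0.4678 0.2261 0.04  ]
sR [ 0.5445 -0.1265  0.04  ]
holeL 0.21870591430509723 12.321198028205883
fl 0.4188440482381474 12.498242254357557
bl 0.4261988607682628 12.465957496146984
sL 0.3608452384164782 12.269825501583226
[0.58355574 0.06722236 0.012     ]
[ 0.20504778 -0.53691604  0.20104091] [-5.57172524e-04  9.83413074e-01  1.81379203e-01 -3.14215186e-05]
```

Emit:
play_rows --moves '[[[0, 0, 0], [0, 0, 0.148]], [[28, -34, 0], [0, 0, 0]], [[28, -34, 0], [0, 0, 0]], [[28, -34, 0], [0, 0, 0]], [[28, -34, 0], [0, 0, 0]], [[28, -34, 0], [0, 0, 0]], [[28, -34, 0], [0, 0, 0]], [[28, -34, 0], [0, 0, 0]], [[28, -34, 0], [0, 0, 0]], [[28, -34, 0], [0, 0, 0]], [[28, -34, 0], [0, 0, 0]], [[28, -34, 0], [0, 0, 0]], [[28, -34, 0], [0, 0, 0]], [[28, -34, 0], [0, 0, 0]], [[28, -34, 0], [0, 0, 0]], [[29, -32, 0], [0, 0, 0]], [[0, 0, 0], [0, 0, 0]], [[0, 0, 0], [0, 0, 0]]]' --claw -1

```text
time: 1.9
tcp_pos: [0.5068, 0.0502, 0.2011]
orientation: [-0.0, 0.994, 0.109, -0.001]
ft_force: [-0.8, -0.6, 0.7]
finger_gap: 0.0853
gripper_force: 0.0
```

```bash
python3 - <<'E'
from rig import *
import cv2,numpy as np
s=read_state();c=read_camera("wrist");cv2.imwrite("pics/w1.png",c["pixels"])
np.savez("w1.npz",K=c["K"],H=c["hand_eye"],p=s["tcp_pos"],q=s["orientation"])
print(s["time"],s["tcp_pos"],s["orientation"],c["K"].round(1).tolist(),c["hand_eye"].round(4).tolist())
E
```

```text
1.9 [0.50683033 0.05015375 0.20105221] [-5.06456960e-05  9.94020098e-01  1.09195412e-01 -6.35027690e-04] [[369.0, 0.0, 281.1], [0.0, 369.0, 209.7], [0.0, 0.0, 1.0]] [[-0.0, -0.9563, -0.2922, 0.0744], [1.0, 0.0002, -0.0007, 0.0003], [0.0007, -0.2922, 0.9563, -0.1731], [0.0, 0.0, 0.0, 1.0]]
```

View pics/w1.png

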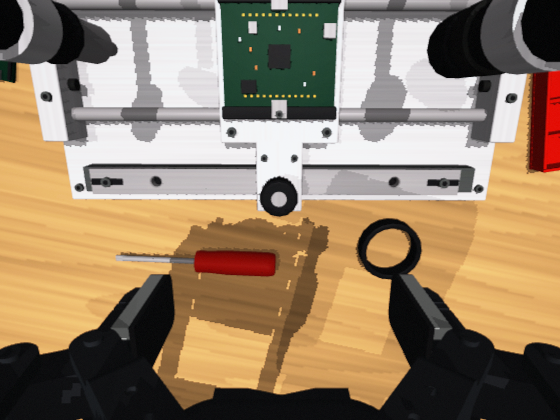

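The wrist view shows the knob's top at (279,199) and the strip holes at (156,182) and (394,182), with fingers open around nothing. The wrist camera sits 74 mm in front of the TCP and would come close to the microscope tube, so I'll check a half turn.

```bash
python3 - <<'E'
import numpy as np
from scipy.spatial.transform import Rotation as R
from rig import read_state
print(read_state()["q"].round(3))
d=np.load("w1.npz");q=d["q"];Rt=R.from_quat([*q[1:],q[0]]).as_matrix();H=d["H"]
T=np.eye(4);T[:3,:3]=Rt;T[:3,3]=d["p"];M=T@H
def W(u,v,z):
    r=M[:3,:3]@np.linalg.inv(d["K"])@[u,v,1];c=M[:3,3];return c+r*(z-c[2])/r[2]
k=W(279,199,.099);a=W(156,182,.04);b=W(394,182,.04)
yd=(a-b)/np.linalg.norm(a-b);print(k,a,b,np.linalg.norm(a-b),np.degrees(np.arctan2(-yd[0],yd[1])),(a-k)@yd,(b-k)@yd)
print("toolx heading",np.degrees(np.arctan2(Rt[1,0],Rt[0,0])))
E
```

```text
[-0.054  0.013  1.586 -0.     1.543  1.299]
[0.50534234 0.05139341 0.099     ] [0.48057628 0.16295095 0.04      ] [ 0.52845105 -0.05211303  0.04      ] 0.22032818082936476 12.549820963321219 0.11427352105026659 -0.10605465977909818
toolx heading 12.537884527324708
```

Emit:
play_rows --moves '[[[0, 0, 0], [0, 0, -0.1496]], [[0, 0, 0], [0, 0, -0.1496]], [[0, 0, 0], [0, 0, -0.1496]], [[0, 0, 0], [0, 0, -0.1496]], [[0, 0, 0], [0, 0, -0.1496]], [[0, 0, 0], [0, 0, -0.1496]], [[0, 0, 0], [0, 0, -0.1496]], [[0, 0, 0], [0, 0, -0.1496]], [[0, 0, 0], [0, 0, -0.1496]], [[0, 0, 0], [0, 0, -0.1496]], [[0, 0, 0], [0, 0, -0.1496]], [[0, 0, 0], [0, 0, -0.1496]], [[0, 0, 0], [0, 0, -0.1496]], [[0, 0, 0], [0, 0, -0.1496]], [[0, 0, 0], [0, 0, -0.1496]], [[0, 0, 0], [0, 0, -0.1496]], [[0, 0, 0], [0, 0, -0.1496]], [[0, 0, 0], [0, 0, -0.1496]], [[0, 0, 0], [0, 0, -0.1496]], [[0, 0, 0], [0, 0, -0.1496]]]'

```text
time: 3.95
tcp_pos: [0.5066, 0.0481, 0.2018]
orientation: [0.0, -0.036, 0.999, -0.0]
ft_force: [0.2, -0.8, 0.7]
finger_gap: 0.0853
gripper_force: 0.0
```

Emit:
play_rows --moves '[[[0, 0, 0], [0, 0, -0.1496]], [[0, 0, 0], [0, 0, 0]], [[0, 0, 0], [0, 0, 0]]]'

```text
time: 4.25
tcp_pos: [0.5067, 0.0487, 0.2017]
orientation: [0.0, -0.105, 0.994, -0.0]
ft_force: [0.4, 0.2, -0.3]
finger_gap: 0.0851
gripper_force: 0.0
```

Emit:
play_rows --moves '[[[0, 2, 30], [0, 0, -0.007]], [[0, 0, 35], [0, 0, 0]], [[0, 0, 35], [0, 0, 0]], [[0, 0, 20], [0, 0, 0]], [[0, 0, 10], [0, 0, 0]], [[0, 0, 5], [0, 0, 0]], [[0, 0, 0], [0, 0, 0]], [[0, 0, 0], [0, 0, 0]]]'

```text
time: 5.05
tcp_pos: [0.5071, 0.0514, 0.0677]
orientation: [0.001, -0.111, 0.994, -0.0]
ft_force: [0.3, 0.3, 0.6]
finger_gap: 0.0854
gripper_force: 0.0
```

Emit:
play_rows --moves '[[[0, 0, 0], [0, 0, 0]], [[0, 0, 0], [0, 0, 0]], [[0, 0, 0], [0, 0, 0]], [[0, 0, 0], [0, 0, 0]], [[0, 0, 0], [0, 0, 0]], [[0, 0, 0], [0, 0, 0]], [[0, 0, 0], [0, 0, 0]], [[0, 0, 0], [0, 0, 0]]]' --claw 1 --squeeze 40

```text
time: 5.85
tcp_pos: [0.5081, 0.0514, 0.0691]
orientation: [0.002, -0.112, 0.994, -0.0]
ft_force: [-3.4, -0.0, 28.1]
finger_gap: 0.0001
gripper_force: 14.0
```

```bash
python3 - <<'E'
from rig import *
import cv2,numpy as np
s=read_state();print({k:np.round(v,3) for k,v in s.items()})
w=read_camera("wrist")["pixels"];a=read_camera("scene")["pixels"][125:315,200:410]
t=read_camera("top")["pixels"][140:300,170:330]
f=lambda i,s:cv2.resize(i,s,interpolation=2)
cv2.imwrite("pics/c2.png",np.hstack([w[:, :],np.vstack([f(a,(240,210)),f(t,(240,210))])]))
E
```

```text
{'time': np.float64(5.85), 'q': array([-0.05 ,  0.098,  1.772,  0.   ,  1.267, -1.845]), 'qvel': array([-0.001,  0.002,  0.   ,  0.   , -0.   , -0.001]), 'effort': array([-1.2600e-01, -4.7717e+01, -4.1405e+01,  9.6000e-02, -1.1490e+00,
        6.0000e-03]), 'tcp_pos': array([0.508, 0.051, 0.069]), 'orientation': array([ 0.002, -0.112,  0.994, -0.   ]), 'ft_force': array([-3.3830e+00, -7.0000e-03,  2.8129e+01]), 'wrist_torque': array([-0.068,  0.616,  0.061]), 'gripper_force': np.float64(14.032), 'finger_gap': np.float64(0.0)}
```

View pics/c2.png

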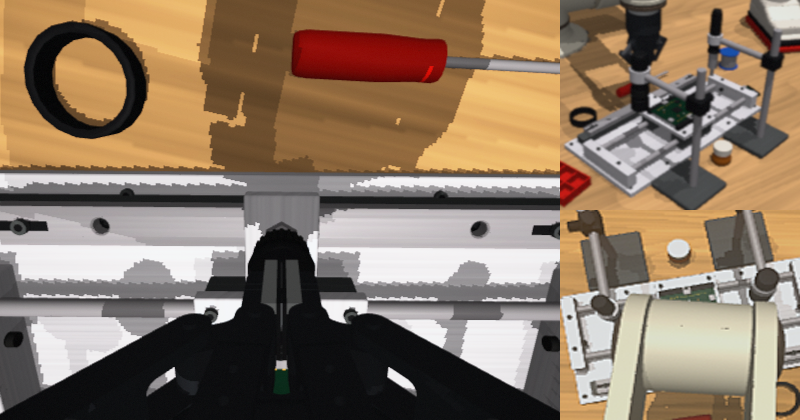

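The wrist view shows the fingers shut with black knurling at (281,240) around their tips, and the knob isn't clearly between the pads. I'll enlarge it before moving.

```bash
python3 - <<'E'
from rig import *
import cv2,numpy as np
w=read_camera("wrist")["pixels"][170:420,195:365].astype(float);a=read_camera("scene")["pixels"][120:260,210:310].astype(float)
g=lambda i:(255*(i/255)**.5).astype(np.uint8)
f=lambda i,s:cv2.resize(g(i),s,interpolation=2)
cv2.imwrite("pics/c3.png",np.hstack([f(w,(400,588)),f(a,(400,588))]))
E
```

```text
(no output)
```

View pics/c3.png

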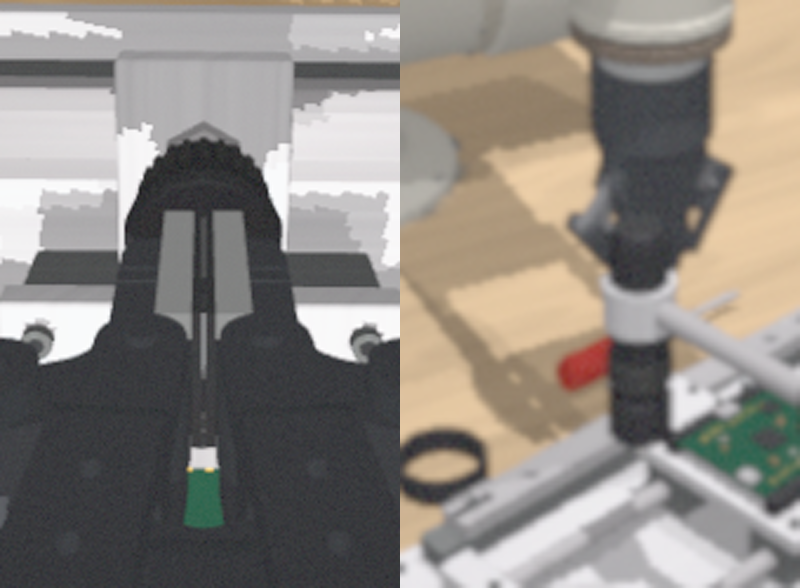

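Projecting the calibration onto this view puts the shut fingertips about 30 mm behind the nominal TCP. They closed on top of the knob at z≈0.099, which matches the 28 N upward force. I'll lift off, reopen and measure again.

Emit:
play_rows --moves '[[[0, 0, -15], [0, 0, 0]], [[0, 0, -30], [0, 0, 0]], [[0, 0, 0], [0, 0, 0]], [[0, 0, 0], [0, 0, 0]]]'

```text
time: 6.5
tcp_pos: [0.5068, 0.0515, 0.1119]
orientation: [0.001, -0.112, 0.994, -0.0]
ft_force: [-0.3, -0.3, -0.4]
finger_gap: 0.0003
gripper_force: 0.0
```

```bash
python3 - <<'E'
from rig import *
import cv2,numpy as np
s=read_state();c=read_camera("wrist");i=c["pixels"]
np.savez("w2.npz",K=c["K"],H=c["hand_eye"],p=s["tcp_pos"],q=s["orientation"])
print(s["time"],s["tcp_pos"],s["orientation"],s["ft_force"])
w=(255*(i[130:330,180:380]/255.)**.5).astype(np.uint8)
cv2.imwrite("pics/w2.png",cv2.resize(w,None,fx=3,fy=3,interpolation=2))
E
```

```text
6.5 [0.50679948 0.05148579 0.11193765] [ 5.31879466e-04 -1.11654012e-01  9.93746999e-01 -3.94298856e-05] [-0.29194865 -0.27081208 -0.39092155]
```

View pics/w2.png

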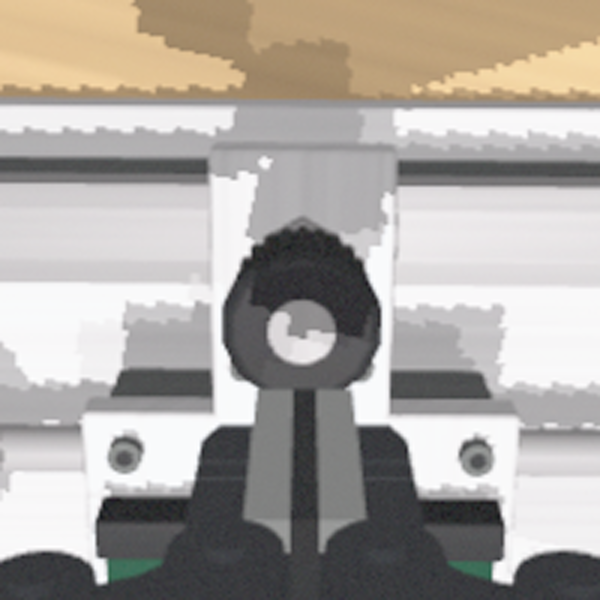

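The shut fingertips at (281,260) hang well behind the TCP, and the knob's cap at (280.5,240.2) is centred under the TCP within 1 mm. So the fingers need to go about 30 mm lower.

Emit:
play_rows --moves '[[[0, 0, 0], [0, 0, 0]], [[0, 0, 0], [0, 0, 0]], [[0, 0, 0], [0, 0, 0]], [[0, 0, 0], [0, 0, 0]], [[0, 0, 0], [0, 0, 0]], [[0, 0, 0], [0, 0, 0]], [[0, 0, 20], [0, 0, 0]], [[0, 0, 20], [0, 0, 0]], [[0, 0, 15], [0, 0, 0]], [[0, 0, 8], [0, 0, 0]], [[0, 0, 5], [0, 0, 0]], [[0, 0, 3], [0, 0, 0]], [[0, 0, 0], [0, 0, 0]], [[0, 0, 0], [0, 0, 0]]]' --claw -1

```text
time: 7.95
tcp_pos: [0.5068, 0.0515, 0.0411]
orientation: [0.0, -0.112, 0.994, 0.0]
ft_force: [0.7, -0.4, 0.3]
finger_gap: 0.0856
gripper_force: 0.0
```

Emit:
play_rows --moves '[[[0, 0, 0], [0, 0, 0]], [[0, 0, 0], [0, 0, 0]], [[0, 0, 0], [0, 0, 0]], [[0, 0, 0], [0, 0, 0]], [[0, 0, 0], [0, 0, 0]], [[0, 0, 0], [0, 0, 0]], [[0, 0, 0], [0, 0, 0]]]' --claw 1 --squeeze 40

```text
time: 8.65
tcp_pos: [0.5066, 0.0515, 0.041]
orientation: [0.0, -0.112, 0.994, 0.0]
ft_force: [-2.3, 0.1, 4.5]
finger_gap: 0.0277
gripper_force: 39.0
```

Emit:
play_rows --moves '[[[0, 0, -2], [0, 0, 0]], [[0, 0, -2], [0, 0, 0]], [[0, 0, -2], [0, 0, 0]], [[0, 0, -2], [0, 0, 0]], [[0, 0, -2], [0, 0, 0]], [[0, 0, -1], [0, 0, 0]], [[0, 0, 0], [0, 0, 0]], [[0, 0, 0], [0, 0, 0]]]'

```text
time: 9.45
tcp_pos: [0.5065, 0.0515, 0.0516]
orientation: [-0.0, -0.112, 0.994, 0.0]
ft_force: [3.1, 0.4, -7.6]
finger_gap: 0.0275
gripper_force: 39.9
```

Emit:
play_rows --moves '[[[0, -4, 0], [0, 0, 0]], [[0, -8, 0], [0, 0, 0]], [[0, -8, 0], [0, 0, 0]], [[0, -8, 0], [0, 0, 0]], [[0, -8, 0], [0, 0, 0]], [[0, -8, 0], [0, 0, 0]], [[0, -8, 0], [0, 0, 0]], [[0, -8, 0], [0, 0, 0]], [[0, -8, 0], [0, 0, 0]], [[0, -8, 0], [0, 0, 0]], [[0, -8, 0], [0, 0, 0]], [[0, -6, 0], [0, 0, 0]], [[0, -4, 0], [0, 0, 0]], [[0, -2, 0], [0, 0, 0]], [[0, 0, 0], [0, 0, 0]], [[0, 0, 0], [0, 0, 0]]]'

```text
time: 11.05
tcp_pos: [0.5274, -0.0429, 0.0513]
orientation: [-0.001, -0.112, 0.994, -0.0]
ft_force: [-6.0, -2.8, -8.5]
finger_gap: 0.0276
gripper_force: 40.1
```

Emit:
play_rows --moves '[[[0.5, 0, 1], [0, 0, 0]], [[0, 0, 1], [0, 0, 0]], [[0, 0, 0], [0, 0, 0]], [[0, 0, 0], [0, 0, 0]]]'

```text
time: 11.45
tcp_pos: [0.5273, -0.0424, 0.0496]
orientation: [-0.0, -0.112, 0.994, 0.0]
ft_force: [-4.0, -3.5, -9.0]
finger_gap: 0.0272
gripper_force: 40.1
```

Emit:
play_rows --moves '[[[0, 0, 0], [0, 0, 0]], [[0, 0, 0], [0, 0, 0]], [[0, 0, 0], [0, 0, 0]], [[0, 0, 0], [0, 0, 0]]]' --claw 0.2

```text
time: 11.85
tcp_pos: [0.5277, -0.0422, 0.05]
orientation: [0.0, -0.112, 0.994, -0.0]
ft_force: [-0.4, -0.7, -0.1]
finger_gap: 0.0342
gripper_force: 0.0
```

Emit:
play_rows --moves '[[[0, -1, 2], [0, 0, 0]], [[0, -1, 2], [0, 0, 0]], [[0, -1, 0], [0, 0, 0]], [[0, -1, 0], [0, 0, 0]], [[0, -1, 0], [0, 0, 0]], [[0, -1, 0], [0, 0, 0]], [[0, -1, 0], [0, 0, 0]], [[0, 0, 0], [0, 0, 0]], [[0, 0, 0], [0, 0, 0]]]'

```text
time: 12.75
tcp_pos: [0.5288, -0.0488, 0.0454]
orientation: [-0.0, -0.112, 0.994, 0.0]
ft_force: [0.1, 4.7, -1.2]
finger_gap: 0.0342
gripper_force: 2.4
```

Emit:
play_rows --moves '[[[0, -0.5, 0], [0, 0, 0]], [[0, -0.5, 0], [0, 0, 0]], [[0, 0, 0], [0, 0, 0]]]'

```text
time: 13.05
tcp_pos: [0.529, -0.05, 0.0455]
orientation: [-0.0, -0.112, 0.994, 0.0]
ft_force: [0.7, 4.7, -4.1]
finger_gap: 0.0339
gripper_force: 2.1
```

Emit:
play_rows --moves '[[[0, -0.5, 0], [0, 0, 0]], [[0, -0.5, 0], [0, 0, 0]], [[0, 0, 0], [0, 0, 0]]]'

```text
time: 13.35
tcp_pos: [0.5293, -0.0511, 0.0456]
orientation: [-0.0, -0.112, 0.994, 0.0]
ft_force: [-1.5, 3.9, -4.1]
finger_gap: 0.0342
gripper_force: 1.8
```

Emit:
play_rows --moves '[[[0, -0.4, 0], [0, 0, 0]], [[0, -0.4, 0], [0, 0, 0]], [[0, 0, 0], [0, 0, 0]]]'

```text
time: 13.65
tcp_pos: [0.5296, -0.0519, 0.0456]
orientation: [0.0, -0.112, 0.994, 0.0]
ft_force: [-1.4, 3.8, -3.2]
finger_gap: 0.034
gripper_force: 1.9
```

Emit:
play_rows --moves '[[[0, -0.4, 0], [0, 0, 0]], [[0, -0.4, 0], [0, 0, 0]], [[0, 0, 0], [0, 0, 0]]]'

```text
time: 13.95
tcp_pos: [0.5298, -0.0526, 0.0456]
orientation: [0.0, -0.112, 0.994, 0.0]
ft_force: [-1.6, 2.8, -3.1]
finger_gap: 0.034
gripper_force: 1.7
```

Emit:
play_rows --moves '[[[0, -0.4, 0], [0, 0, 0]], [[0, -0.4, 0], [0, 0, 0]], [[0, 0, 0], [0, 0, 0]]]'

```text
time: 14.25
tcp_pos: [0.5301, -0.0536, 0.0458]
orientation: [0.0, -0.112, 0.994, -0.0]
ft_force: [-0.8, 0.6, -0.8]
finger_gap: 0.0339
gripper_force: 0.4
```

Emit:
play_rows --moves '[[[0, -0.4, 0], [0, 0, 0]], [[0, 0, 0], [0, 0, 0]], [[0, 0, 0], [0, 0, 0]]]'

```text
time: 14.55
tcp_pos: [0.5301, -0.0538, 0.0457]
orientation: [0.0, -0.112, 0.994, -0.0]
ft_force: [-0.1, 0.8, -0.1]
finger_gap: 0.0342
gripper_force: 0.4
```

```bash
python3 - <<'E'
from rig import *
import cv2,numpy as np
s=read_state();c=read_camera("wrist");i=c["pixels"]
print(s["time"],s["tcp_pos"],s["ft_force"],s["gripper_force"])
w=(255*(i[130:330,180:380]/255.)**.5).astype(np.uint8)
cv2.imwrite("pics/w3.png",cv2.resize(w,None,fx=3,fy=3,interpolation=2))
E
```

```text
14.55 [ 0.53009289 -0.05384929  0.04572918] [-0.11599808  0.7927632  -0.07091685] 0.3509405657860043
```

View pics/w3.png

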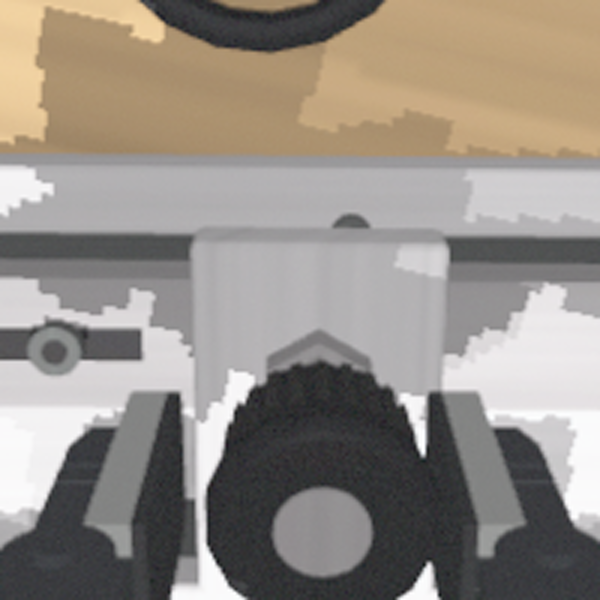

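The cap at pixel (287.7,307.3) gives a knob top height of 0.099 m, so the plunger is fully home (raised would be v≈320). Next I'll centre the open fingers around the knob and lift away.

Emit:
play_rows --moves '[[[0, 1.5, 0], [0, 0, 0]], [[0, 1, 0], [0, 0, 0]], [[0, 0, 0], [0, 0, 0]], [[0, 0, 0], [0, 0, 0]], [[0, 0, 0], [0, 0, 0]], [[0, 0, 0], [0, 0, 0]]]' --claw -0.2

```text
time: 15.2
tcp_pos: [0.5294, -0.0513, 0.0456]
orientation: [-0.0, -0.112, 0.994, 0.0]
ft_force: [-0.3, -0.2, 0.0]
finger_gap: 0.051
gripper_force: 0.0
```

Emit:
play_rows --moves '[[[0, 0, -5], [0, 0, 0]], [[0, 0, -15], [0, 0, 0]], [[0, 0, -30], [0, 0, 0]], [[0, 0, -30], [0, 0, 0]], [[0, 0, -20], [0, 0, 0]], [[0, 0, -10], [0, 0, 0]], [[0, 0, 0], [0, 0, 0]], [[0, 0, 0], [0, 0, 0]]]'

```text
time: 16.0
tcp_pos: [0.5291, -0.0512, 0.1547]
orientation: [-0.0, -0.112, 0.994, 0.0]
ft_force: [-0.4, 1.1, -0.5]
finger_gap: 0.0511
gripper_force: 0.0
```

```bash
python3 - <<'E'
from rig import *
import cv2,numpy as np
s=read_state();c=read_camera("wrist");i=c["pixels"]
print(s["time"],s["tcp_pos"],s["orientation"],s["ft_force"])
np.savez("w4.npz",K=c["K"],H=c["hand_eye"],p=s["tcp_pos"],q=s["orientation"])
cv2.imwrite("pics/w4.png",i)
E
```

```text
16.0 [ 0.52912936 -0.05124369  0.15469396] [-4.80958130e-04 -1.11643055e-01  9.93748232e-01  2.21370170e-04] [-0.37296856  1.05044883 -0.52287221]
```

View pics/w4.png

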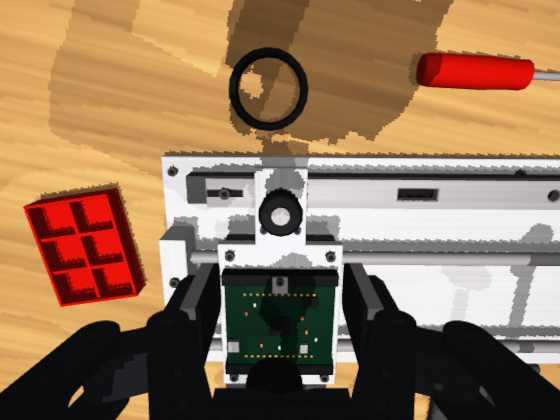

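The cap at (281,215) again fits a knob that is home (v=216, against 220 if raised). The carriage moved about 104 mm, where the hole was seen in the pictures, and the robot is clear.

```bash
python3 -c "
from rig import *
print(close_job())"
```

```text
the job is handed in; nothing more can be done
None
```

The board is under the microscope with the plunger fully home in that station's hole, and the job is handed in at about 16 s; on the first grasp the fingers closed on top of the knob and pressed it with about 28 N before I lifted off and regrasped lower.

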